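# Seat the rocking burner cap

### The arm

A 6-joint arm with a two-finger parallel gripper is mounted at the origin on a cart in front of the work surface, level with it; the furniture and walls round the work are solid. World frame = base frame: x ahead of the robot, y to its left, z up, the work surface at z = 0. Lengths are in mm, angles in rad, forces in N, time in s.
With the tool pointing down it reaches from about 425 to 950 mm from the base axis. Payload 3.5 kg.
Tool frame: the origin (TCP) lies between the finger pads; the fingertips stand manip.nose_length ahead of it and the grasp point (between the pads) lies 5 mm behind it (manip.nose_length is the distance from the TCP to the fingertips, in mm); z points along the fingers, y is the line along which they close (so a half turn about z gives the same grasp; the last joint's range is limited). The gripper opens to 85 mm and grips with 20 to 120 N. Pads are 22 mm wide; open, the fingers measure 114 mm over their backs; the gripper's body (76 mm by 85 mm) begins 54 mm behind the grasp point. The pads swing forward as they close: fully open they stand 13 mm farther back than shut.
Start: joints at [0.98, 0.286, 1.577, -0, 1.279, -0.15], TCP at [287.961, 610.479, 245.325] pointing down, gripper open.
Joint ranges: [-2.77, 2.77], [-0.9, 2.22], [0.21, 2.48], [-1.53, 4.67], [0.24, 2.81], [-2.84, 2.84]. Speed limits (rad/s): [2.79, 2.79, 3.14, 3.14, 3.14, 3.14].

### API

Orientations are given as a rotation vector (axis times angle).
In Python, from cell import manip, eyes gives the robot as it stands.
- The arm moves only by the tool move_arm, never from a script. Its arguments are lists of equal length, an entry for each row: "travel": the shift along the tool's x, y, z in mm, a list of three; "angular": the turn, a rotation vector about the tool's x, y, z in rad, a list of three; "gripper": the opening, from 0 (shut) to 1 (fully open). In form: {"travel": [[tx, ty, tz], ...], "angular": [[wx, wy, wz], ...], "gripper": [gripper, ...]}. A call has 1 to 8 rows; each row shifts and turns the commanded pose from where the row before left it, along the tool's axes as they then stand; what a row does not reach is not made up. A row lasts 1/8 s, in which the tool goes at most 62.5 mm and 10.7 degrees, less where a joint would pass 70% of its speed; a pose out of reach is approached as far as the arm can. A call with a gripper value outside its range is refused whole. The fingers move at their own pace and stop on an object; "grip_force" is the grip in N (left out, the last holds). Time passes only in rows, so rows that do not move let the fingers close. It gives the time, the measured TCP pose, the force, the opening and the grip force at its end, in the units of the state.
- manip.observe(): the state, without advancing time (a new reading comes with each control period).
- eyes.capture(name): name is "scene" or "side" or "wrist"; returns a dict with "pixels" (420x560x3 uint8, red, green, blue), "fx", "fy", "cx", "cy" (pixels), "world_to_cam" (4x4, takes a point from world to camera coordinates). Camera axes: x right, y up, looking along -z (the intrinsics and any distortion apply to the point x, -y, -z); pixel columns grow to the right and rows downward; lengths in mm; the calibration is good to about 2 mm. A picture is of the moment at which its call begins. There is no depth.
- manip.hand_in(): hands the job in; it is judged then, once.
The state is a dict: "clock": time; "q": joint angles; "joint_velocities": joint speeds; "joint_efforts": joint torques, N m; "position": TCP position; "ee_rot": TCP orientation; "ft_force": force on the tool from outside, world axes, zero at the start; "ft_torque": the same for the moment, N m; "opening": finger opening in mm; "grip_force": force on a finger pad.
Only numpy, scipy, OpenCV 4.12 (cv2) and the standard library are available. Lean on these libraries where they do the work, as an engineer would, in place of code of your own. Each camera call takes 0.05 s, during which the arm holds its last target. There are 200 camera calls.

### The job

The gas hob has just been cleaned and one of its three burner caps is not sitting in its burner: it rocks. Go along the hob from left to right and press down on the top of each cap with a fingertip to check it, and nudge the one that rocks sideways until it drops into its seat, so that all three caps finally lie flat, centred and fully down on their burners. Only press and push the caps, do not pick them up or shove them off their burners, and leave everything else where it is.

Things in the scene. Friction and masses are not known exactly. Their poses are not given: they have to be found in the camera images.
- hob: Low three-burner gas hob, fixed, gas off, 520 mm long (its y), 260 mm deep (its x), steel top plate 78 mm above the worktop. Origin under its centre, z up, +x to its back, +y to its left end. Knobs stick out of its front face below the plate. The pan supports are off: on the plate are only three identical burners 165 mm apart in a row along y and, in front of them, a teaspoon.
- seat_left (a point): Centre of the left (+y) burner's seat, at the height of the flat crown (104 mm above the worktop). Each fixed burner head is a ring of 71 mm outer and 48 mm inner diameter, 26 mm high, with a recess over 8 mm deep inside; its foot is 82 mm wide and 6 mm high, and a spark pin 13 mm high stands on the plate 47 mm from its centre.
- seat_middle (a point): The same point of the middle burner, which is identical. A seated cap lies level on the crown within 3 mm of this point, its top face 114 mm above the worktop, and does not give when its top is pressed within 30 mm of its centre.
- seat_right (a point): The same point of the right (-y) burner, which is identical. An unseated cap lies 5 to 7 mm off the seat's centre, to the front or to a side: its spigot rides on the crown on the side it is shifted to, so that side stands several mm high; it tips down when pressed and the other side rises.
- cap_a: Burner cap, loose, one of three identical ones; any of them may be on any burner, and any may be the unseated one. Dark disc 76 mm wide, 10 mm thick, 0.14 to 0.22 kg; the round spigot under it, 43 mm wide, 4 mm deep, drops into the burner's recess with 2.5 mm of play all round. Origin at the centre of the disc's flat underside, z up.
- cap_b: Another burner cap, identical to cap_a. Dark disc 76 mm wide, 10 mm thick, 0.14 to 0.22 kg; the round spigot under it, 43 mm wide, 4 mm deep, drops into the burner's recess with 2.5 mm of play all round. Origin at the centre of the disc's flat underside, z up. An unseated cap, pushed sideways at its edge toward the seat's centre with a few N, drops in by itself and stops at the recess wall.
- cap_c: Another burner cap, identical to cap_a. Dark disc 76 mm wide, 10 mm thick, 0.14 to 0.22 kg; the round spigot under it, 43 mm wide, 4 mm deep, drops into the burner's recess with 2.5 mm of play all round. Origin at the centre of the disc's flat underside, z up. An unseated cap, pushed sideways at its edge toward the seat's centre with a few N, drops in by itself and stops at the recess wall.
- teaspoon: Bystander, loose: the teaspoon, 140 mm long, lying on the front of the hob's top plate. Origin at the centre of its underside.
- mug: Bystander, loose: striped mug, 84 mm wide and 89 mm high with its handle beyond, right of the hob. Origin at the centre of its underside.
Not all that is in view belongs to the job. Leave any green look-alike of the cap_a alone.

How it is judged (in metres and radians):
On the way, in this order (a step that is already met when the one before it is completed fails the run):
1. the cap on the left burner has been pressed with the fingers (over 1.5 N) (((contact force between the fingers and cap_a above 1.5 N and horizontal distance between cap_a and seat_left below 0.03 m) or (contact force between the fingers and cap_b above 1.5 N and horizontal distance between cap_b and seat_left below 0.03 m) or (contact force between the fingers and cap_c above 1.5 N and horizontal distance between cap_c and seat_left below 0.03 m))), for 0.1 s.
2. the cap on the middle burner has been pressed with the fingers (over 1.5 N) (((contact force between the fingers and cap_a above 1.5 N and horizontal distance between cap_a and seat_middle below 0.03 m) or (contact force between the fingers and cap_b above 1.5 N and horizontal distance between cap_b and seat_middle below 0.03 m) or (contact force between the fingers and cap_c above 1.5 N and horizontal distance between cap_c and seat_middle below 0.03 m))), for 0.1 s.
3. the cap on the right burner has been pressed with the fingers (over 1.5 N) (((contact force between the fingers and cap_a above 1.5 N and horizontal distance between cap_a and seat_right below 0.03 m) or (contact force between the fingers and cap_b above 1.5 N and horizontal distance between cap_b and seat_right below 0.03 m) or (contact force between the fingers and cap_c above 1.5 N and horizontal distance between cap_c and seat_right below 0.03 m))), for 0.1 s.
At the end, for the whole second after the job is handed in: Each of the three burners carries a cap at rest, within 4 mm of the seat's centre, down on the crown to 1.5 mm and level to 2 degrees (((horizontal distance between cap_a and seat_left below 0.004 m and z of cap_a in the frame of seat_left below 0.0015 m and angle between cap_a's own z axis and vertical below 0.035 rad and linear speed of cap_a below 0.01 m/s) or (horizontal distance between cap_b and seat_left below 0.004 m and z of cap_b in the frame of seat_left below 0.0015 m and angle between cap_b's own z axis and vertical below 0.035 rad and linear speed of cap_b below 0.01 m/s) or (horizontal distance between cap_c and seat_left below 0.004 m and z of cap_c in the frame of seat_left below 0.0015 m and angle between cap_c's own z axis and vertical below 0.035 rad and linear speed of cap_c below 0.01 m/s)) and ((horizontal distance between cap_a and seat_middle below 0.004 m and z of cap_a in the frame of seat_middle below 0.0015 m and angle between cap_a's own z axis and vertical below 0.035 rad and linear speed of cap_a below 0.01 m/s) or (horizontal distance between cap_b and seat_middle below 0.004 m and z of cap_b in the frame of seat_middle below 0.0015 m and angle between cap_b's own z axis and vertical below 0.035 rad and linear speed of cap_b below 0.01 m/s) or (horizontal distance between cap_c and seat_middle below 0.004 m and z of cap_c in the frame of seat_middle below 0.0015 m and angle between cap_c's own z axis and vertical below 0.035 rad and linear speed of cap_c below 0.01 m/s)) and ((horizontal distance between cap_a and seat_right below 0.004 m and z of cap_a in the frame of seat_right below 0.0015 m and angle between cap_a's own z axis and vertical below 0.035 rad and linear speed of cap_a below 0.01 m/s) or (horizontal distance between cap_b and seat_right below 0.004 m and z of cap_b in the frame of seat_right below 0.0015 m and angle between cap_b's own z axis and vertical below 0.035 rad and linear speed of cap_b below 0.01 m/s) or (horizontal distance between cap_c and seat_right below 0.004 m and z of cap_c in the frame of seat_right below 0.0015 m and angle between cap_c's own z axis and vertical below 0.035 rad and linear speed of cap_c below 0.01 m/s))); the robot touches nothing.
It fails at once if a cap is lifted (more than 25 mm above its seat's height) (z of any of cap_a, cap_b, cap_c in the frame of hob above 0.129 m).
It fails at once if a cap is shoved off its burner (more than 40 mm from every seat's centre) ((horizontal distance between cap_a and seat_left above 0.04 m and horizontal distance between cap_a and seat_middle above 0.04 m and horizontal distance between cap_a and seat_right above 0.04 m) or (horizontal distance between cap_b and seat_left above 0.04 m and horizontal distance between cap_b and seat_middle above 0.04 m and horizontal distance between cap_b and seat_right above 0.04 m) or (horizontal distance between cap_c and seat_left above 0.04 m and horizontal distance between cap_c and seat_middle above 0.04 m and horizontal distance between cap_c and seat_right above 0.04 m)).
It fails at once if a bystander is moved more than 20 mm or tipped over (distance of any of teaspoon, mug from where it was at the start of the episode above 0.02 m or angle between mug's own z axis and vertical above 0.4 rad).
It also fails if it takes over 58 s, if anything falls off the work surface, if the arm or the gripper's body presses on something with over 40 N, if the wrist force passes 120 N, or if a joint passes its speed limit or range.

## Working session

There is one attempt and no reset: what is moved stays moved. The work goes in short steps, Python scripts to look and compute and a tool call to move; the robot and the scene stay as the last step left them, time stands still between calls to the robot, and variables do not carry over. Pictures are saved under pics/ and viewed, at most 10 in all, crops included, and the job is handed in when it is done.

Besides the shell and the picture viewer there is one more tool, called after "Call:" as name(argument=value, ...) on one line, values as JSON. move_arm: Moves the arm, as the interface text tells. Its arguments: {"type":"object","properties":{"travel":{"type":"array"},"angular":{"type":"array"},"gripper":{"type":"array"},"grip_force":{"type":"number"}},"required":["travel","angular","gripper"]}

```bash
mkdir -p pics; python3 - <<'E'
from cell import manip, eyes
import cv2,numpy as np,pickle
s=manip.observe();print(s, manip.nose_length)
ims=[]
for n in ("scene","side"):
    c=eyes.capture(n);pickle.dump(c,open(n+'.pkl','wb'));cv2.imwrite(f'pics/{n}0.png',c['pixels'][...,::-1])
    print(n,c['fx'],c['fy'],c['cx'],c['cy'],np.round(c['world_to_cam'],3).tolist(),[k for k in c])
E
```

```text
{'clock': 0.0, 'q': array([ 9.80036898e-01,  2.87162186e-01,  1.57820783e+00,  8.52002270e-07,
        1.27858654e+00, -1.50006756e-01]), 'joint_velocities': array([-7.64280150e-05,  6.27177919e-04, -1.03970267e-03,  1.98791917e-03,
        1.99086290e-03, -1.14170097e-03]), 'joint_efforts': array([ 2.19446069e-04, -4.05998719e+01, -2.92616343e+01, -1.56220462e-04,
        5.93859804e-03,  5.33578216e-06]), 'position': array([287.58871432, 609.96896329, 243.93276397]), 'ee_rot': array([-0.68655508, -3.06477637,  0.00346   ]), 'ft_force': array([ 0.1181407 , -0.48836853,  0.30372545]), 'ft_torque': array([-0.02688252, -0.03055442,  0.0248997 ]), 'grip_force': 0.0, 'opening': 85.39854464722994} 14.0
scene 397.5632980544751 397.5632980544751 277.3756743543608 203.4571322958833 [[0.681, -0.732, -0.012, -345.489], [0.542, 0.492, 0.681, -322.701], [-0.493, -0.47, 0.732, -1025.621], [0.0, 0.0, 0.0, 1.0]] ['pixels', 'fx', 'fy', 'cx', 'cy', 'world_to_cam']
side 482.6628058601185 482.6628058601185 274.85316806434867 216.03226626951158 [[-0.999, -0.049, 0.016, 488.057], [0.046, -0.691, 0.721, -124.355], [-0.024, 0.721, 0.693, -1447.097], [0.0, 0.0, 0.0, 1.0]] ['pixels', 'fx', 'fy', 'cx', 'cy', 'world_to_cam']
```

View pics/scene0.png

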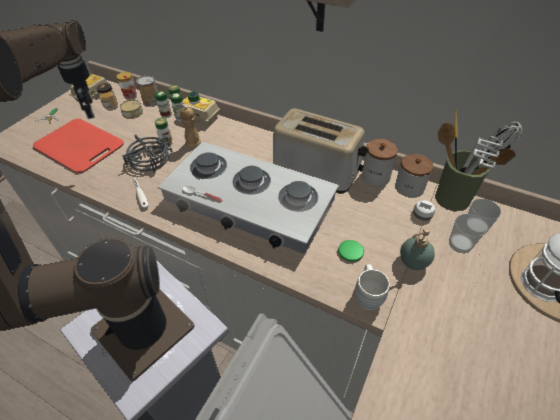

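View pics/side0.png

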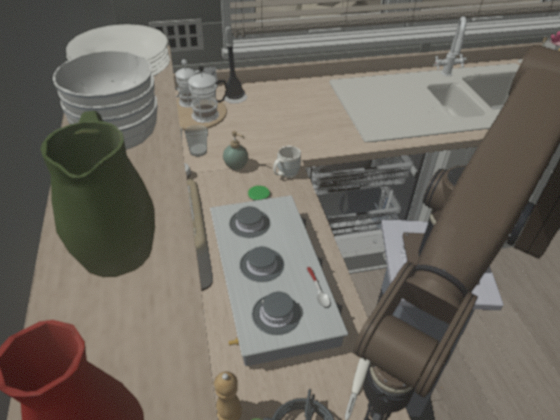

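The scene shows the hob, with caps at about (208,162), (252,177) and (299,193), the spoon at (203,193), the mug at (372,288) and the green look-alike at (351,250). The side view shows caps at (249,218), (261,260) and (277,307).

```bash
cat > h.py <<'E'
import numpy as np,cv2,pickle
def ray(c,u,v,z):
    T=c['world_to_cam'];R=T[:3,:3];o=-R.T@T[:3,3]
    d=R.T@np.array([(u-c['cx'])/c['fx'],-(v-c['cy'])/c['fy'],-1]);return o+d*(z-o[2])/d[2]
def proj(c,p):
    q=c['world_to_cam']@np.append(p,1);return np.array([c['cx']-c['fx']*q[0]/q[2],c['cy']+c['fy']*q[1]/q[2]])
E
python3 - <<'E'
from h import *
C={n:pickle.load(open(n+'.pkl','rb')) for n in('scene','side')}
box={'scene':(150,135,345,245),'side':(200,190,350,365)}
tiles=[]
for n,c in C.items():
    x0,y0,x1,y1=box[n];im=c['pixels'];hsv=cv2.cvtColor(im,cv2.COLOR_RGB2HSV)
    m=((hsv[...,1]<40)&(hsv[...,2]>110)).astype(np.uint8)*255
    k=np.zeros_like(m);k[y0:y1,x0:x1]=m[y0:y1,x0:x1]
    ct=max(cv2.findContours(k,0,2)[0],key=cv2.contourArea);hl=cv2.convexHull(ct)
    q=cv2.approxPolyDP(hl,6,True)[:,0]
    print(n,cv2.contourArea(hl));
    for u,v in q: print((u,v),ray(c,u,v,78).round(1))
    t=cv2.resize(im[y0:y1,x0:x1],None,fx=4 if n=='scene' else 3.4,fy=4 if n=='scene' else 3.4,interpolation=cv2.INTER_CUBIC)
    cv2.imwrite(f'pics/{n}crop.png',t[...,::-1])
E
```

```text
scene 9558.0
(np.int32(158), np.int32(186)) [301.8 329.   78. ]
(np.int32(202), np.int32(141)) [545.2 403.2  78. ]
(np.int32(338), np.int32(185)) [691.5 -93.7  78. ]
(np.int32(306), np.int32(242)) [ 448.8 -165.2   78. ]
side 15778.0
(np.int32(291), np.int32(194)) [ 447.2 -169.6   78. ]
(np.int32(347), np.int32(333)) [299.6 329.1  78. ]
(np.int32(243), np.int32(364)) [541.6 425.2  78. ]
(np.int32(209), np.int32(207)) [696.3 -92.3  78. ]
```

View pics/scenecrop.png

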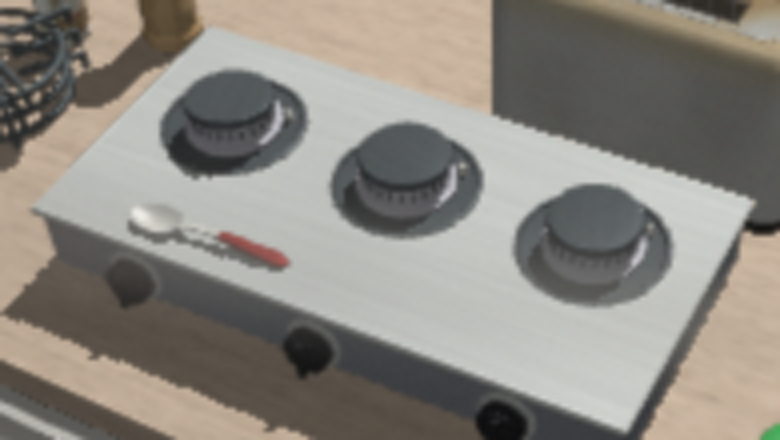

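View pics/sidecrop.png

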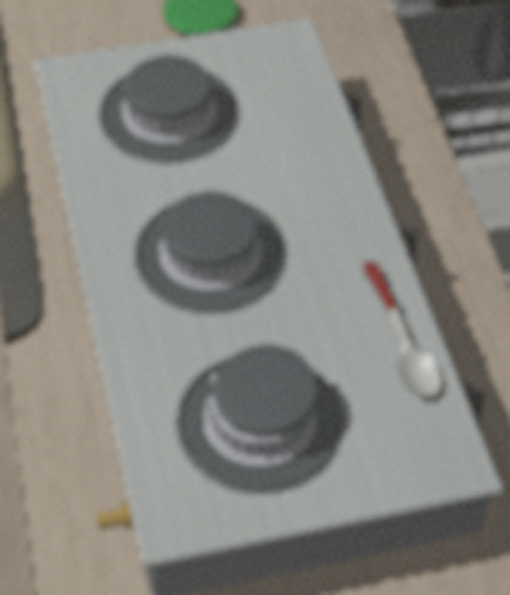

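Call:
move_arm(travel=[[-36, -29, -7], [-36, -29, -7], [-36, -29, -7], [-36, -29, -7], [-36, -29, -7], [-36, -29, -7], [-36, -29, -7], [-36, -29, -7]], angular=[[0, 0, 0], [0, 0, 0], [0, 0, 0], [0, 0, 0], [0, 0, 0], [0, 0, 0], [0, 0, 0], [0, 0, 0]], gripper=[0, 0, 0, 0, 0, 0, 0, 0])

```text
clock: 1.1
position: [449.6, 276.3, 301.0]
ee_rot: [-0.686, -3.065, 0.001]
ft_force: [1.2, 1.1, -0.2]
opening: -0.1
grip_force: 0.0
```

```bash
python3 - <<'E'
from cell import manip, eyes
from h import *
s=manip.observe();print(s['clock'],s['position'],s['ee_rot'],s['q'],s['opening'],s['ft_force'])
c=eyes.capture('wrist');pickle.dump(c,open('w1.pkl','wb'));cv2.imwrite('pics/w1.png',c['pixels'][...,::-1])
T=c['world_to_cam'];print(-T[:3,:3].T@T[:3,3],c['fx'])
for p in ((450,276,114),(497,118,114),(544,-40,114)):print(proj(c,p))
E
```

```text
1.1 [449.60353943 276.27516657 301.02383427] [-6.86472194e-01 -3.06504485e+00  6.40986576e-04] [ 3.58615151e-01 -8.12167754e-02  1.87287215e+00 -5.60618222e-06
  1.35067487e+00 -7.71515901e-01] -0.11250796907572999 [ 1.22742697  1.0803583  -0.16227198]
[374.50994963 311.18538811 430.40861365] 297.4109154261912
[279.63674479 185.74167395]
[178.53684962 273.37747411]
[ 95.3340266  345.49966533]
```

View pics/w1.png

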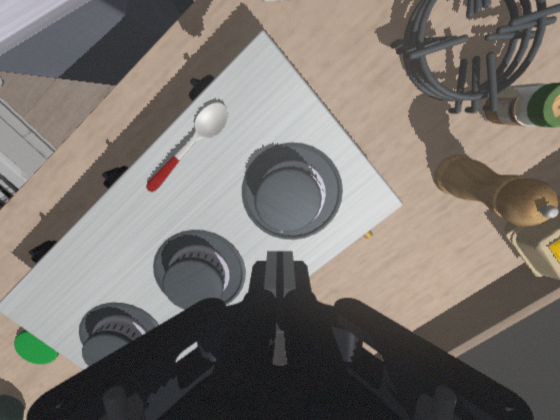

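The wrist view shows the left cap at (289,199) in its dish at (292,190), the middle cap at (194,278) and the right one at (110,350). The spoon is at (185,145) and the green look-alike at (37,346).

```bash
python3 - <<'E'
from h import *
c=pickle.load(open('w1.pkl','rb'))
for u,v,n in((292,190,'ringL'),(199,268,'ringM')):print(n,ray(c,u,v,79).round(1))
for u,v,n in((289,199,'capL'),(194,279,'capM')):print(n,ray(c,u,v,114).round(1))
s=pickle.load(open('scene.pkl','rb'));d=pickle.load(open('side.pkl','rb'))
for n,(a,b),(e,f) in(('L',(234,122),(264,418)),('M',(406,180),(210,252)),('R',(593,245),(169,108))):
    print('ring',n,ray(s,150+a/4,135+b/4,79).round(1),ray(d,200+e/3.4,190+f/3.4,79).round(1))
for n,(a,b),(e,f) in(('L',(231,99),(266,390)),('M',(407,155),(210,228)),('R',(594,218),(169,87))):
    print('cap',n,ray(s,150+a/4,135+b/4,114).round(1),ray(d,200+e/3.4,190+f/3.4,114).round(1))
g=cv2.cvtColor(c['pixels'],cv2.COLOR_RGB2GRAY)
print(g[199,235:350]);print(g[135:250,289])
im=c['pixels']
t=np.hstack([cv2.resize(im[135:245,235:350],(400,400),interpolation=cv2.INTER_CUBIC),cv2.resize(im[220:320,145:250],(400,400),interpolation=cv2.INTER_CUBIC)])
cv2.imwrite('pics/w1c.png',cv2.convertScaleAbs(t[...,::-1],alpha=1.6))
E
```

```text
ringL [469.7 283.5  79. ]
ringM [515.2 125.8  79. ]
capL [468.2 278.9 114. ]
capM [511.8 131.  114. ]
ring L [474.1 283.5  79. ] [469.1 282.3  79. ]
ring M [521.8 126.1  79. ] [519.4 126.4  79. ]
ring R [568.1 -33.3  79. ] [566.4 -35.3  79. ]
cap L [468.4 273.1 114. ] [468.3 282.6 114. ]
cap M [517.9 118.2 114. ] [519.  131.6 114. ]
cap R [563.8 -36.7 114. ] [564.9 -25.3 114. ]
[194 193 195 196 195 193 184 139  94  87  88  91  95 100 102  97 100 100
  96  79  79  83  92  98 101  97 102 100 101 103 103 105 105 103 105 105
 107 105 108 106 107 108 112 112 108 113 108 112 112 112 113 112 110 114
 113 112 113 113 115 113 114 116 115 117 117 114 115 119 117 114 116 116
 115 118 115 116 117 114 115 117 118 117 116 113 110 105 137 201 203 184
 122 115 115 113 116 115 114 114 116 112 110 101  83  90 105 111 135 200
 204 208 210 213 214 216 217]
[201 200 203 204 204 202 190 151 105  96  94  95  86  74  68  69  69  71
  69  69  72  69  70  69  69  73  92 100 104 101  96  85  67  67  79  90
  91  99 102 104 103 104 104 104 105 103 104 106 104 105 108 108 106 107
 109 109 106 113 114 113 114 112 114 113 113 115 114 114 117 116 115 117
 114 116 115 114 118 115 117 117 116 120 113 117 119 118 121 120 119 119
 119 119 118 116 114 111 107 109 105  99  83  76  91 108 160 201 201 201
 199 203 200 202 207 206 203]
```

View pics/w1c.png

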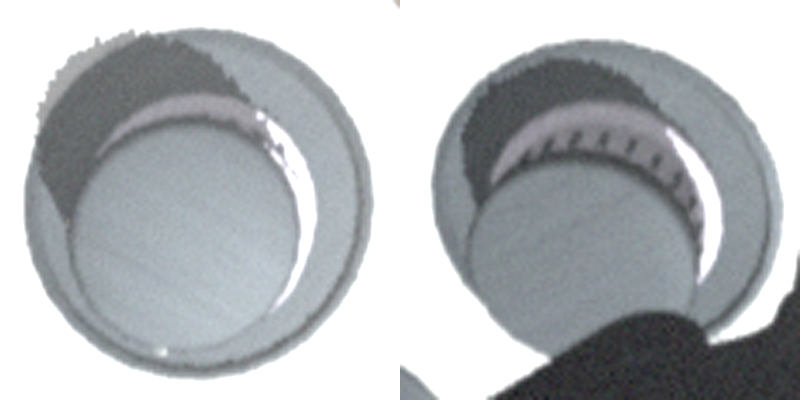

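The left cap sits at about (288,199) inside its dish at (292,191). The middle cap is partly hidden by the finger, so I'll look at the middle and right burners from the same relative pose.

Call:
move_arm(travel=[[-27.5, -30.7, 0], [-27.5, -30.7, 0], [-27.5, -30.7, 0], [-27.5, -30.7, 0], [0, 0, 0], [0, 0, 0]], angular=[[0, 0, 0], [0, 0, 0], [0, 0, 0], [0, 0, 0], [0, 0, 0], [0, 0, 0]], gripper=[0, 0, 0, 0, 0, 0])

```text
clock: 1.9
position: [496.2, 120.2, 300.9]
ee_rot: [-0.687, -3.065, -0.0]
ft_force: [-0.4, -0.2, 0.1]
opening: 0.1
grip_force: 0.0
```

```bash
cat > cap.py <<'E'
from cell import manip, eyes
from h import *
import sys
n=sys.argv[1];s=manip.observe();print(s['clock'],s['position'],s['ft_force'])
c=eyes.capture('wrist');pickle.dump(c,open(n+'.pkl','wb'))
E
python3 cap.py w2
```

```text
1.9 [496.22461171 120.15996439 300.89411612] [-0.4383747  -0.23879078  0.1027774 ]
```

Call:
move_arm(travel=[[-27.5, -30.7, 0], [-27.5, -30.7, 0], [-27.5, -30.7, 0], [-27.5, -30.7, 0], [0, 0, 0], [0, 0, 0]], angular=[[0, 0, 0], [0, 0, 0], [0, 0, 0], [0, 0, 0], [0, 0, 0], [0, 0, 0]], gripper=[0, 0, 0, 0, 0, 0])

```text
clock: 2.7
position: [543.5, -36.9, 301.1]
ee_rot: [-0.685, -3.065, -0.001]
ft_force: [-0.0, -0.2, 0.1]
opening: -0.2
grip_force: 0.0
```

```bash
python3 cap.py w3; python3 - <<'E'
from h import *
t=[]
for n in('w1','w2','w3'):
    c=pickle.load(open(n+'.pkl','rb'))
    t.append(cv2.resize(c['pixels'][125:258,225:358],(400,400),interpolation=cv2.INTER_CUBIC))
    w=c['world_to_cam'];print(-w[:3,:3].T@w[:3,3])
im=np.hstack(t)
im=np.vstack([np.hstack(t[:2]),np.hstack([t[2],t[2]*0])]);im=cv2.resize(im,(600,600),interpolation=cv2.INTER_AREA)
cv2.imwrite('pics/w123.png',cv2.convertScaleAbs(im[...,::-1],alpha=1.6))
E
```

```text
2.7 [543.47857777 -36.92847398 301.12480959] [-0.0413094  -0.16430029  0.10729341]
[374.50994963 311.18538811 430.40861365]
[421.17398313 154.9944411  430.32464128]
[468.30273201  -2.22822252 430.49118006]
```

View pics/w123.png

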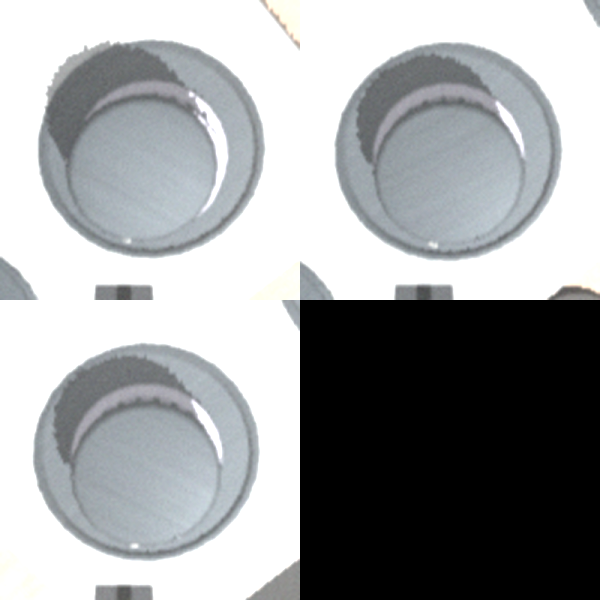

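The left burner is the odd one. Its cap is offset about 5 mm toward the image's left (front-right on the hob) compared with the middle and right burners, which match each other.

```bash
python3 - <<'E'
from h import *
W={n:pickle.load(open(n+'.pkl','rb')) for n in('w1','w2','w3')}
print(W['w1']['world_to_cam'][:3,:3].round(3))
f=lambda n,a,b,z:ray(W[n],225+a/2.256,125+b/2.256,z)[:2].round(1)
for n,r,c in(('w1',(151.5,149),(142,169)),('w2',(148.5,151.5),(149,174)),('w3',(146,152),(146,175.5))):
    print(n,f(n,*r,79),f(n,*r,84),f(n,*c,114))
E
```

```text
[[ 0.426  0.905  0.   ]
 [-0.857  0.404 -0.32 ]
 [-0.29   0.136  0.947]]
w1 [471.  283.1] [469.6 283.5] [468.7 277.4]
w2 [518.1 125.1] [516.7 125.5] [519.1 123.5]
w3 [565.1 -33.2] [563.7 -32.8] [566.5 -35.2]
```

Call:
move_arm(travel=[[25.2, 31.7, 19], [25.2, 31.7, 19], [25.2, 31.7, 19], [25.2, 31.7, 19], [25.2, 31.7, 19], [25.2, 31.7, 19], [25.2, 31.7, 19], [25.2, 31.7, 19]], angular=[[0, 0, 0], [0, 0, 0], [0, 0, 0], [0, 0, 0], [0, 0, 0], [0, 0, 0], [0, 0, 0], [0, 0, 0.18]], gripper=[0, 0, 0, 0, 0, 0, 0, 0])

```text
clock: 3.75
position: [468.1, 279.8, 149.1]
ee_rot: [0.963, 2.99, 0.001]
ft_force: [0.5, 0.5, -0.6]
opening: -0.0
grip_force: 0.0
```

Call:
move_arm(travel=[[0, 0, 3], [0, 0, 3], [0, 0, 3], [0, 0, 3], [0, 0, 2], [0, 0, 1]], angular=[[0, 0, 0], [0, 0, 0], [0, 0, 0], [0, 0, 0], [0, 0, 0], [0, 0, 0]], gripper=[0, 0, 0, 0, 0, 0])

```text
clock: 4.5
position: [469.7, 276.8, 134.3]
ee_rot: [-0.96, -2.991, -0.0]
ft_force: [-0.5, -0.1, -0.5]
opening: 0.1
grip_force: 0.0
```

Call:
move_arm(travel=[[0, 0, 1], [0, 0, 1], [0, 0, 1], [0, 0, 1]], angular=[[0, 0, 0], [0, 0, 0], [0, 0, 0], [0, 0, 0]], gripper=[0, 0, 0, 0])

```text
clock: 5.0
position: [469.7, 277.2, 131.2]
ee_rot: [-0.959, -2.992, 0.0]
ft_force: [-2.0, -1.6, 8.3]
opening: 0.1
grip_force: 3.6
```

Call:
move_arm(travel=[[0, 0, 0], [0, 0, 0], [0, 0, -8], [0, 0, -8], [0, -31, 0], [0, -33, 0], [0, 0, 14], [0, 0, 10]], angular=[[0, 0, 0], [0, 0, 0], [0, 0, 0], [0, 0, 0], [0, 0, 0], [0, 0, 0], [0, 0, 0], [0, 0, 0]], gripper=[0, 0, 0, 0, 0, 0, 0, 0])

```text
clock: 6.0
position: [432.5, 225.3, 121.9]
ee_rot: [0.96, 2.991, 0.001]
ft_force: [-0.3, 0.5, 0.0]
opening: -0.4
grip_force: 0.0
```

```bash
python3 cap.py w4; python3 - <<'E'
from h import *
t=[]
for n in('w4',):
    c=pickle.load(open(n+'.pkl','rb'));cv2.imwrite('pics/w4.png',cv2.convertScaleAbs(c['pixels'][...,::-1],alpha=1.3))
    for p in((471.8,282,104),(468.7,277.4,114)):print(proj(c,p))
E
```

```text
6.0 [432.4887158  225.25447053 121.880872  ] [-0.31381764  0.4518048   0.03513252]
[404.14442078 260.37149924]
[401.15188073 270.03026537]
```

View pics/w4.png

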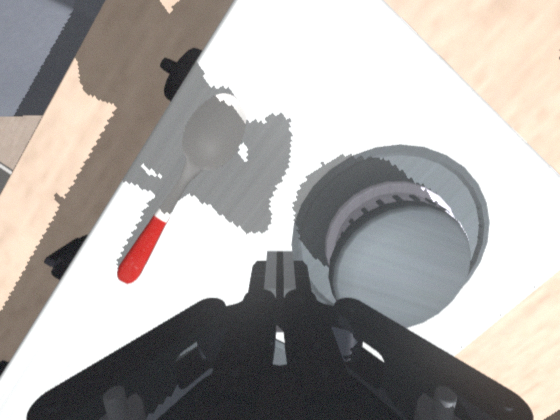

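The wrist view shows the cap at (400,265), close to its predicted pixel, with the fingertip at (280,258) beside it and the spoon clear at (185,185). Now I'll nudge it toward the seat.

Call:
move_arm(travel=[[0, 4, 0], [0, 4, 0], [0, 2, 0], [0, 1.5, 0], [0, 1.5, 0], [0, 0, 0]], angular=[[0, 0, 0], [0, 0, 0], [0, 0, 0], [0, 0, 0], [0, 0, 0], [0, 0, 0]], gripper=[0, 0, 0, 0, 0, 0])

```text
clock: 6.8
position: [439.8, 235.7, 122.4]
ee_rot: [-0.96, -2.991, 0.0]
ft_force: [0.1, -0.5, -0.4]
opening: 0.0
grip_force: 0.0
```

Call:
move_arm(travel=[[0, 1, 0], [0, 1, 0], [0, 1, 0], [0, 0, 0]], angular=[[0, 0, 0], [0, 0, 0], [0, 0, 0], [0, 0, 0]], gripper=[0, 0, 0, 0])

```text
clock: 7.3
position: [441.6, 238.2, 122.3]
ee_rot: [-0.959, -2.991, 0.0]
ft_force: [-0.1, -0.4, -1.4]
opening: -0.3
grip_force: 0.2
```

Call:
move_arm(travel=[[0, 1, 0], [0, 1, 0], [0, 1, 0], [0, 0, 0]], angular=[[0, 0, 0], [0, 0, 0], [0, 0, 0], [0, 0, 0]], gripper=[0, 0, 0, 0])

```text
clock: 7.8
position: [443.5, 240.7, 122.4]
ee_rot: [0.959, 2.991, 0.0]
ft_force: [0.2, -0.8, -0.3]
opening: 0.3
grip_force: 0.0
```

Call:
move_arm(travel=[[0, 1, 0], [0, 1, 0], [0, 0, 0]], angular=[[0, 0, 0], [0, 0, 0], [0, 0, 0]], gripper=[0, 0, 0])

```text
clock: 8.18
position: [444.5, 242.2, 122.3]
ee_rot: [0.96, 2.991, 0.0]
ft_force: [0.1, 0.5, 0.3]
opening: 0.2
grip_force: 0.0
```

Call:
move_arm(travel=[[0, 1, 0], [0, 1, 0], [0, 0, 0]], angular=[[0, 0, 0], [0, 0, 0], [0, 0, 0]], gripper=[0, 0, 0])

```text
clock: 8.55
position: [445.7, 243.9, 122.3]
ee_rot: [-0.959, -2.991, 0.0]
ft_force: [-0.5, -0.0, 0.8]
opening: -0.3
grip_force: 0.0
```

```bash
python3 cap.py w5; python3 - <<'E'
from h import *
a=[pickle.load(open(n+'.pkl','rb'))['pixels'][120:360,230:530] for n in('w4','w5')]
im=cv2.convertScaleAbs(np.hstack(a)[...,::-1],alpha=1.4);cv2.imwrite('pics/w45.png',cv2.resize(im,(800,320)))
E
```

```text
8.55 [445.66058061 243.86188948 122.30982658] [-0.49511654 -0.03366671  0.81755337]
```

View pics/w45.png

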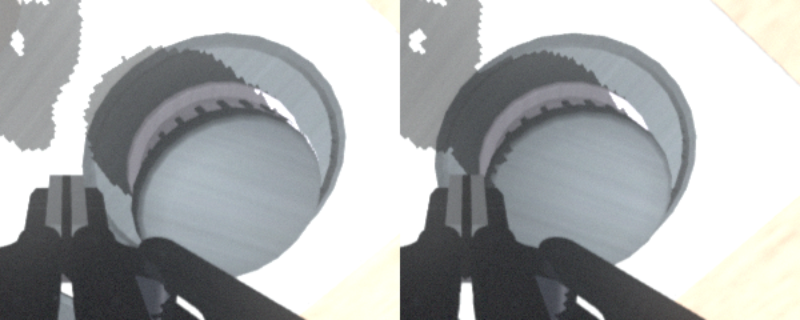

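Right tile: the fingertip at (485,180) is just about touching the cap's rim, and the cap has not moved yet.

Call:
move_arm(travel=[[0, 1, 0], [0, 1, 0], [0, 0, 0]], angular=[[0, 0, 0], [0, 0, 0], [0, 0, 0]], gripper=[0, 0, 0])

```text
clock: 8.98
position: [446.8, 245.4, 122.3]
ee_rot: [-0.959, -2.991, 0.0]
ft_force: [-0.2, -1.8, 0.7]
opening: 0.3
grip_force: 0.5
```

Call:
move_arm(travel=[[0, 1, 0], [0, 1, 0], [0, 0, 0]], angular=[[0, 0, 0], [0, 0, 0], [0, 0, 0]], gripper=[0, 0, 0])

```text
clock: 9.35
position: [448.1, 247.2, 122.3]
ee_rot: [0.96, 2.991, 0.0]
ft_force: [-0.2, -0.3, 0.1]
opening: -0.0
grip_force: 0.3
```

Call:
move_arm(travel=[[0, 1, 0], [0, 1, 0], [0, 0, 0]], angular=[[0, 0, 0], [0, 0, 0], [0, 0, 0]], gripper=[0, 0, 0])

```text
clock: 9.72
position: [448.6, 248.0, 122.2]
ee_rot: [-0.958, -2.99, 0.004]
ft_force: [-3.1, -3.4, 3.0]
opening: -0.1
grip_force: 2.5
```

Call:
move_arm(travel=[[0, 1, 0], [0, 0.5, 0], [0, 0, 0]], angular=[[0, 0, 0], [0, 0, 0], [0, 0, 0]], gripper=[0, 0, 0])

```text
clock: 10.1
position: [448.7, 248.2, 122.2]
ee_rot: [-0.957, -2.989, 0.01]
ft_force: [-5.3, -7.2, 5.5]
opening: 0.3
grip_force: 4.6
```

```bash
python3 cap.py w6
```

```text
10.1 [448.71654379 248.24093974 122.19325857] [-5.25212154 -7.18175033  5.54564313]
```

The push moved it about 4 mm and then hit a hard stop with the force rising. I'll back off, then press on the side that was high to check it.

Call:
move_arm(travel=[[0, -4, 0], [0, -4, 0], [0, 0, -10], [0, 0, -6], [0, 15, 0], [0, 15, 0], [0, 0, 3], [0, 0, 3]], angular=[[0, 0, 0], [0, 0, 0], [0, 0, 0], [0, 0, 0], [0, 0, 0], [0, 0, 0], [0, 0, 0], [0, 0, 0]], gripper=[0, 0, 0, 0, 0, 0, 0, 0])

```text
clock: 11.15
position: [462.5, 267.9, 131.5]
ee_rot: [-0.959, -2.991, 0.001]
ft_force: [0.0, -0.4, -0.4]
opening: -0.1
grip_force: 0.0
```

Call:
move_arm(travel=[[0, 0, 1], [0, 0, 1], [0, 0, 1], [0, 0, 0]], angular=[[0, 0, 0], [0, 0, 0], [0, 0, 0], [0, 0, 0]], gripper=[0, 0, 0, 0])

```text
clock: 11.65
position: [462.8, 267.7, 129.3]
ee_rot: [-0.96, -2.991, 0.0]
ft_force: [0.3, 1.4, -0.3]
opening: 0.2
grip_force: 0.0
```

Call:
move_arm(travel=[[0, 0, 1], [0, 0, 1], [0, 0, 0]], angular=[[0, 0, 0], [0, 0, 0], [0, 0, 0]], gripper=[0, 0, 0])

```text
clock: 12.02
position: [463.0, 267.8, 128.1]
ee_rot: [0.959, 2.991, -0.0]
ft_force: [-1.7, -0.3, 5.2]
opening: -0.3
grip_force: 2.5
```

Call:
move_arm(travel=[[0, 0, 0.5], [0, 0, 0]], angular=[[0, 0, 0], [0, 0, 0]], gripper=[0, 0])

```text
clock: 12.28
position: [463.0, 267.8, 128.0]
ee_rot: [-0.959, -2.992, 0.0]
ft_force: [-3.5, -1.4, 7.3]
opening: -0.4
grip_force: 3.7
```

The cap is now firm at a top height of 114.0 mm, so it is seated. Next is the middle cap.

Call:
move_arm(travel=[[0, 0, -11], [0, 0, -11], [-32, -21, 0], [-32, -21, 0], [-32, -21, 0], [-32, -21, 0], [0, 0, 10], [0, 0, 6]], angular=[[0, 0, 0], [0, 0, 0], [0, 0, 0], [0, 0, 0], [0, 0, 0], [0, 0, 0], [0, 0, 0], [0, 0, 0]], gripper=[0, 0, 0, 0, 0, 0, 0, 0])

```text
clock: 13.28
position: [517.6, 125.2, 132.2]
ee_rot: [-0.96, -2.99, -0.0]
ft_force: [0.1, 0.1, 0.0]
opening: 0.3
grip_force: 0.0
```

Call:
move_arm(travel=[[0, 0, 2], [0, 0, 1], [0, 0, 1], [0, 0, 1], [0, 0, 0], [0, 0, 0]], angular=[[0, 0, 0], [0, 0, 0], [0, 0, 0], [0, 0, 0], [0, 0, 0], [0, 0, 0]], gripper=[0, 0, 0, 0, 0, 0])

```text
clock: 14.02
position: [518.2, 125.2, 128.0]
ee_rot: [0.96, 2.991, 0.001]
ft_force: [0.2, 0.1, 0.9]
opening: 0.1
grip_force: 0.6
```

Call:
move_arm(travel=[[0, 0, 1], [0, 0, 0.5], [0, 0, 0]], angular=[[0, 0, 0], [0, 0, 0], [0, 0, 0]], gripper=[0, 0, 0])

```text
clock: 14.4
position: [518.3, 125.2, 128.1]
ee_rot: [-0.959, -2.991, -0.0]
ft_force: [-4.2, 0.9, 9.0]
opening: -0.2
grip_force: 4.3
```

Call:
move_arm(travel=[[0, 0, -11], [0, 0, -11], [-33, -25.5, 0], [-33, -25.5, 0], [-33, -25.5, 0], [-33, -25.5, 0], [0, 0, 10], [0, 0, 6]], angular=[[0, 0, 0], [0, 0, 0], [0, 0, 0], [0, 0, 0], [0, 0, 0], [0, 0, 0], [0, 0, 0], [0, 0, 0]], gripper=[0, 0, 0, 0, 0, 0, 0, 0])

```text
clock: 15.4
position: [565.5, -34.4, 131.5]
ee_rot: [-0.96, -2.99, -0.0]
ft_force: [-0.6, 0.4, -0.5]
opening: -0.3
grip_force: 0.0
```

Call:
move_arm(travel=[[0, 0, 2], [0, 0, 1], [0, 0, 1], [0, 0, 1], [0, 0, 0.5], [0, 0, 0]], angular=[[0, 0, 0], [0, 0, 0], [0, 0, 0], [0, 0, 0], [0, 0, 0], [0, 0, 0]], gripper=[0, 0, 0, 0, 0, 0])

```text
clock: 16.15
position: [566.3, -34.3, 128.1]
ee_rot: [-0.96, -2.991, -0.001]
ft_force: [-2.6, 2.1, 5.6]
opening: 0.2
grip_force: 2.9
```

Call:
move_arm(travel=[[0, 0, 0], [0, 0, 0], [0, 0, -10], [0, 0, -54], [0, 0, -54], [0, 0, -54]], angular=[[0, 0, 0], [0, 0, 0], [0, 0, 0], [0, 0, 0], [0, 0, 0], [0, 0, 0]], gripper=[0, 0, 0, 0, 0, 0])

```text
clock: 16.9
position: [566.0, -34.8, 300.9]
ee_rot: [0.959, 2.99, -0.0]
ft_force: [-0.3, -1.1, -0.5]
opening: 0.3
grip_force: 0.0
```

Call:
move_arm(travel=[[46, 31, 0], [46, 31, 0], [46, 31, 0], [46, 31, 0], [46, 31, 0], [46, 30, 0], [0, 0, 0], [0, 0, 0]], angular=[[0, 0, 0], [0, 0, 0], [0, 0, 0], [0, 0, 0], [0, 0, 0], [0, 0, 0], [0, 0, -0.18], [0, 0, 0]], gripper=[0, 0, 0, 0, 0, 0, 0, 0])

```text
clock: 17.9
position: [449.0, 276.8, 299.1]
ee_rot: [0.687, 3.065, 0.0]
ft_force: [0.1, -0.2, 0.1]
opening: 0.1
grip_force: 0.0
```

```bash
python3 cap.py w7; python3 - <<'E'
from h import *
t=[cv2.resize(pickle.load(open(n+'.pkl','rb'))['pixels'][125:258,225:358],(300,300),interpolation=cv2.INTER_CUBIC) for n in('w7','w2')]
cv2.imwrite('pics/w72.png',cv2.convertScaleAbs(np.hstack(t)[...,::-1],alpha=1.6))
E
```

```text
17.9 [448.95125891 276.8483514  299.1375515 ] [ 0.10998085 -0.22779213  0.09190231]
```

View pics/w72.png

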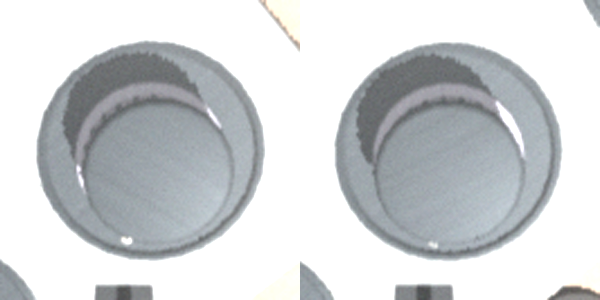

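Left tile: the left cap is now inside its dish at (157,174), no longer offset to the left, and lies flat like the middle one in the right tile. I'll press its far side once to be sure it doesn't ride there.

Call:
move_arm(travel=[[-19, 29, 30], [0, 0, 50], [0, 0, 50], [0, 0, 28], [0, 0, 6], [0, 0, 2], [0, 0, 0]], angular=[[0, 0, 0], [0, 0, 0], [0, 0, 0], [0, 0, 0], [0, 0, 0], [0, 0, 0], [0, 0, 0]], gripper=[0, 0, 0, 0, 0, 0, 0])

```text
clock: 18.82
position: [480.0, 294.6, 134.7]
ee_rot: [0.688, 3.063, 0.003]
ft_force: [0.2, -0.0, -0.5]
opening: -0.0
grip_force: 0.0
```

Call:
move_arm(travel=[[0, 0, 1], [0, 0, 1], [0, 0, 1], [0, 0, 1], [0, 0, 0]], angular=[[0, 0, 0], [0, 0, 0], [0, 0, 0], [0, 0, 0], [0, 0, 0]], gripper=[0, 0, 0, 0, 0])

```text
clock: 19.45
position: [478.6, 294.4, 128.6]
ee_rot: [-0.687, -3.065, 0.0]
ft_force: [-0.7, -0.1, 0.4]
opening: 0.3
grip_force: 0.0
```

No contact at 114.6 mm on the far side, so nothing stands high there. The cap is level and down, so I'll retreat and hand in.

Call:
move_arm(travel=[[0, 0, -20], [0, 0, -40], [0, 0, -40], [0, 0, 0], [0, 0, 0]], angular=[[0, 0, 0], [0, 0, 0], [0, 0, 0], [0, 0, 0], [0, 0, 0]], gripper=[0, 0, 0, 0, 0])

```text
clock: 20.08
position: [478.4, 294.3, 228.1]
ee_rot: [-0.687, -3.065, 0.001]
ft_force: [0.4, -0.2, -1.3]
opening: -0.3
grip_force: 0.0
```

```bash
python3 -c "
from cell import manip
print(manip.observe()['position'],manip.hand_in())"
```

```text
the job is handed in; nothing more can be done
[478.35700151 294.25655746 228.10541758] None
```

I pressed all three caps in order from left to right, nudged the rocking left one into its seat, and handed the job in at about 20 s; all three caps stood firm at 114 mm when pressed, but the hand-in returned no verdict.

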